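# Strap down the spring cartridge, pull its slide to the index and hold

## Task

Get the spring pull tester ready for a reading: press both hinged straps down over the spring cartridge until their catches hold them shut, then take the black knob and pull the spring-loaded slide out until its pointer lines up with the index clip on the scale. Finish while still holding the knob there with the gripper, pointer steady on the mark (the spring draws it back if you let go), and leave the things lying around the tester where they are.

Things in the scene. Friction and masses are not known exactly. Their poses are not given: they have to be found in the camera images.
- tester: fixed fixture: aluminium base plate 290 x 112 x 10 mm with a grey lying spring cartridge (34 mm thick, top at 47 mm), steel scale ledge, two steel straps and a pull slide. Origin on the bench; the plate reaches from x = -190 to 100 mm, y = -56 to 56. -x is the pull direction, roughly towards the robot. Strap hinges on its +y side, press pads and catches on -y; straps at x = -15 (front) and 60 mm (rear)
- strap_front (a joint): hinged front (nearer the knob) strap, in rad: 0 = flat shut, grows as it opens; starts ajar (0.4 to 0.7). A light spring lifts it (1 to 2 N at the pad). Pressing the pad takes 5 to 7 N from 0.16 down to 0.1 rad, then the nib passes the spring catch; press it flat (0), and the catch keeps it at about 0.025. Let go above 0.1, it springs up; between 0.06 and 0.1 it may hang half caught, which is not shut
- strap_rear (a joint): hinged rear strap, in rad: 0 = flat shut, grows as it opens; starts ajar (0.4 to 0.7). A light spring lifts it (1 to 2 N at the pad). Pressing the pad takes 5 to 7 N from 0.16 down to 0.1 rad, then the nib passes the spring catch; press it flat (0), and the catch keeps it at about 0.025. Let go above 0.1, it springs up; between 0.06 and 0.1 it may hang half caught, which is not shut
- strap_front_pad (a point): centre of the upper face of the front strap's press pad (30 x 22 x 6 mm, at the free end), where to push down; z is square to the pad. It lies 80 mm from the hinge axis; shut, it is 53 mm above the bench, 48 mm to the tester's -y side. It swings in an arc about the hinge axis
- strap_rear_pad (a point): centre of the upper face of the rear strap's press pad (30 x 22 x 6 mm, at the free end), where to push down; z is square to the pad. It lies 80 mm from the hinge axis; shut, it is 53 mm above the bench, 48 mm to the tester's -y side. It swings in an arc about the hinge axis
- strap_front_hinge (a point): point on the front strap's hinge axis (which runs along the tester's x), 50 mm above the bench, 32 mm to the tester's +y
- strap_rear_hinge (a point): the same for the rear strap
- pull_out (a joint): how far the slide is pulled out of the cartridge, in m: 0 = home, stop at 0.075, moves along the tester's -x. The return spring pulls with about 5 N at home, rising 1.2 N per 10 mm (about 11 N at 0.05)
- pull_slide: sliding part: 12 mm rod out of the cartridge, 26 mm square steel foot block and, on it, the black upright round knob, 23 mm thick, from 40 to 100 mm above the bench, with a 29 mm rim on its top 9 mm. Origin at bench height under the knob axis; axes as the tester. It only slides; the knob does not turn or come off
- knob_grip (a point): middle of the knob, on its axis, 73 mm above the bench: the place to grip, from above, fingers at any yaw. Fingertips 15 mm or more above the knob's foot (55 mm over the bench) clear the straps (shut) and all the rest of the tester
- pointer_tip (a point): tip of the slide's thin dark pointer (4 mm wide), which sticks out from the knob's foot to the tester's +y over the scale ledge; level with the knob axis along x, 44 mm to its +y
- index_mark (a point): centre of the index clip, a small dark steel clip (10 mm wide along the scale) with an upright 3 mm fin, fixed astride the scale ledge; on its centre line. The pointer must come level with this along the tester's x: 25 to 55 mm out from home; the fin is beyond the pointer's end, so the pointer passes clear of it
- electric_tape: roll of black tape, 62 x 59 x 19 mm, loose bystander; origin under its centre
- screw_tin: round white tin, 69 mm wide, 31 mm tall, loose bystander; origin under its centre
- tape_measure: yellow tape measure, 67 x 79 x 33 mm, loose bystander; origin under its centre

How it is judged:
On the way, in this order (a step that is already met when the one before it is completed fails the run):
1. both straps are caught shut, with the slide still home (value of joint each of strap_front, strap_rear below 0.045 rad and value of joint pull_out below 0.008 m), for 0.3 s.
2. the slide is pulled well out by the knob, straps still shut (value of joint each of strap_front, strap_rear below 0.045 rad and contact force between the fingers and pull_slide above 2 N and value of joint pull_out above 0.015 m), for 0.1 s.
At the end, for the whole second after the job is handed in: both straps are caught shut (below 0.045 rad), the gripper's fingers still hold the knob (over 2 N of contact), and the slide stands still (under 10 mm/s) with its pointer within 4 mm of the index mark along the scale (value of joint each of strap_front, strap_rear below 0.045 rad and contact force between the fingers and pull_slide above 2 N and x of pointer_tip in the frame of index_mark between -0.004 and 0.004 m and velocity of joint pull_out between -0.01 and 0.01 m/s); the arm keeps its last pose, push and grip.
It fails at once if the electric tape is moved more than 20 mm (distance of electric_tape from where it was at the start of the episode above 0.02 m).
It fails at once if the screw tin is moved more than 20 mm (distance of screw_tin from where it was at the start of the episode above 0.02 m).
It fails at once if the tape measure is moved more than 20 mm (distance of tape_measure from where it was at the start of the episode above 0.02 m).
It also fails if it takes over 45 s, if anything falls off the work surface, if the arm or the gripper's body presses on something with over 40 N, if the wrist force passes 120 N, or if a joint passes its speed limit or range.

## Robot

A 6-joint arm with a two-finger parallel gripper is mounted at the origin on a cart in front of the work surface, level with it; the furniture and walls round the work are solid. World frame = base frame: x ahead of the robot, y to its left, z up, the work surface at z = 0. Lengths are in m, angles in rad, forces in N, time in s.
With the tool pointing down it reaches from about 0.275 to 0.85 m from the base axis. Payload 5.2 kg.
Tool frame: the origin (TCP) lies at the very end of the fingers, on their centre line; the grasp point (between the pads) lies 19 mm behind it; z points along the fingers, y is the line along which they close (so a half turn about z gives the same grasp; the last joint's range is limited). The gripper opens to 85 mm and grips with 20 to 120 N. Pads are 22 mm wide; open, the fingers measure 114 mm over their backs; the gripper's body (76 mm by 85 mm) begins 54 mm behind the grasp point. The pads swing forward as they close: fully open they stand 13 mm farther back than shut.
Start: joints at [0.935, 0.259, 1.535, -0, 1.348, -0.203], TCP at [0.231, 0.499, 0.231] pointing down, gripper open.
Joint ranges: [-3.14, 3.14], [-0.91, 2.08], [0.19, 2.58], [-1.22, 4.36], [0.22, 2.71], [-3.12, 3.12]. Speed limits (rad/s): [2.57, 2.57, 3.14, 3.14, 3.14, 3.14].

## Interface

Orientations are given as [roll, pitch, yaw] about the fixed x, y, z axes, in that order (R = Rz(yaw) Ry(pitch) Rx(roll)).
In Python, from bench import env, vision, ticket gives the robot as it stands.
- The arm moves only by the tool arm_command, never from a script. Its argument "deltas" is a list of rows, each an object with "gripper": the closure, from 0 (fully open) to 1 (shut); "linear": the shift along the world's x, y, z in m, a list of three; "twist": the turn, a rotation vector about the world's x, y, z in rad, a list of three. A call has 1 to 5 rows; each row is the pose to reach, as a shift and turn from the pose commanded when the call began; what a row does not reach only later rows make up. A row lasts 1/10 s, in which the tool goes at most 50 mm and 8.59 degrees, less where a joint would pass 70% of its speed; a pose out of reach is approached as far as the arm can. A call with a gripper value outside its range is refused whole. The fingers move at their own pace and stop on an object; "squeeze" is the grip in N (left out, the last holds). Time passes only in rows, so rows that repeat a pose let the fingers close. It gives the time, the measured TCP pose, the force, the opening and the grip force at its end, in the units of the state.
- env.read_state(): the state, without advancing time (a new reading comes with each control period).
- vision.read_camera(name): name is "scene" or "side" or "wrist"; returns a dict with "pixels" (384x512x3 uint8, blue, green, red), "fx", "fy", "cx", "cy" (pixels), "R" (3x3) and "t" (3): a world point X has camera coordinates R X + t. Camera axes: x right, y down, z forward; pixel columns grow to the right and rows downward; lengths in m; the calibration is good to about 2 mm. The wrist camera is an equidistant fisheye: a pixel r from the principal point sees the ray r / f radians off the axis. A picture is of the moment at which its call begins. There is no depth.
- ticket.finish_job(): hands the job in; it is judged then, once.
The state is a dict: "time": time; "joint_positions": joint angles; "joint_vel": joint speeds; "tau": joint torques, N m; "ee_pos": TCP position; "tool_rot": TCP orientation; "contact_force": force on the tool from outside, world axes, zero at the start; "ft_torque": the same for the moment, N m; "opening": opening from 0.0 (shut) to 1.0 (fully open); "gripper_force": force on a finger pad.
Only numpy, scipy, OpenCV 4.12 (cv2) and the standard library are available. Lean on these libraries where they do the work, as an engineer would, in place of code of your own. Each camera call takes 0.05 s, during which the arm holds its last target. There are 200 camera calls.

## Working session

There is one attempt and no reset: what is moved stays moved. The work goes in short steps, Python scripts to look and compute and a tool call to move; the robot and the scene stay as the last step left them, time stands still between calls to the robot, and variables do not carry over. Pictures are saved under pics/ and viewed, at most 10 in all, crops included, and the job is handed in when it is done.

Besides the shell and the picture viewer there is one more tool, called after ">>>" as name(argument=value, ...) on one line, values as JSON. arm_command: Moves the arm, as the interface text tells. Its arguments: {"type":"object","properties":{"deltas":{"type":"array","items":{"type":"object","properties":{"gripper":{"type":"number"},"linear":{"type":"array","items":{"type":"number"}},"twist":{"type":"array","items":{"type":"number"}}}}},"squeeze":{"type":"number"}},"required":["deltas"]}

```bash
mkdir -p pics
cat > h.py <<'E'
import numpy as np, cv2
from bench import env, vision, ticket
def snap(n,f):
    c=vision.read_camera(n); cv2.imwrite('pics/'+f,c['pixels']); return c
def ray(c,u,v):
    d=np.array([(u-c['cx'])/c['fx'],(v-c['cy'])/c['fy'],1.]); R=np.array(c['R']);t=np.array(c['t'])
    return -R.T@t, R.T@d
def onz(c,u,v,z):
    o,d=ray(c,u,v); return o+d*(z-o[2])/d[2]
def proj(c,X):
    p=np.array(c['R'])@np.array(X)+np.array(c['t']); return [c['fx']*p[0]/p[2]+c['cx'],c['fy']*p[1]/p[2]+c['cy']]
def tri(a,b):
    (o1,d1),(o2,d2)=a,b
    s=np.linalg.lstsq(np.c_[d1,-d2],o2-o1,rcond=None)[0]
    p,q=o1+s[0]*d1,o2+s[1]*d2; return (p+q)/2,np.linalg.norm(p-q)
E
python3 - <<'E'
from h import *
import pickle
d={}
for n in('scene','side'): d[n]=snap(n,n+'0.png'); print(n,d[n]['fx'],onz(d[n],256,192,0),ray(d[n],0,0)[0])
pickle.dump(d,open('c0.pkl','wb'))
a=np.hstack([d['scene']['pixels'],d['side']['pixels']])
print(env.read_state())
E
```

```text
scene 434.1883901508647 [0.65400609 0.06907375 0.        ] [ 0.14174906 -0.59096071  0.63422892]
side 452.60535424275037 [0.59761859 0.02596416 0.        ] [ 0.20228477 -0.57249871  0.64161288]
{'time': 0.1, 'joint_positions': array([ 9.35179128e-01,  2.59292317e-01,  1.53597144e+00,  2.44897445e-06,
        1.34798919e+00, -2.02789011e-01]), 'joint_vel': array([-0.00034594, -0.00199301, -0.00407935,  0.00115755, -0.00046503,
       -0.00080747]), 'tau': array([ 2.92018041e-03, -4.46968961e+01, -2.91250330e+01, -3.56547116e-04,
        6.34298296e-03,  2.87499961e-05]), 'ee_pos': array([0.23038069, 0.49890899, 0.23054676]), 'tool_rot': array([-3.13996687e+00, -3.36723395e-04,  2.70876365e+00]), 'contact_force': array([-0.21759235,  0.21973379, -0.09514304]), 'ft_torque': array([-0.00095612, -0.00730896,  0.03402758]), 'gripper_force': 0.0, 'opening': 0.999740869096224}
```

View pics/scene0.png

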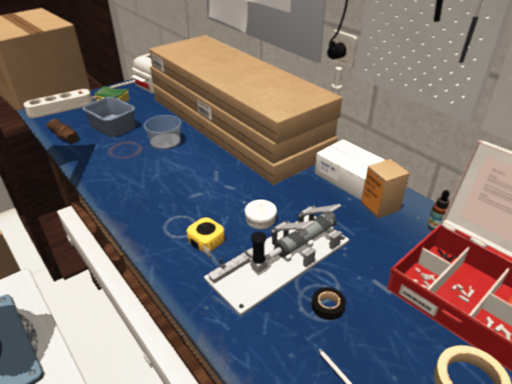

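View pics/side0.png

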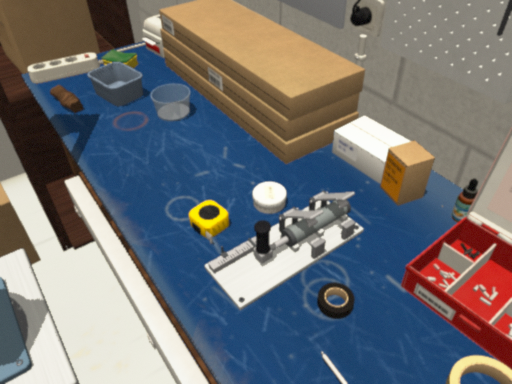

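Scene: knob about (259,245), plate corners near (206,275), (240,305), (348,238), with the tape, tin and tape measure close around it. Side: knob (263,237), plate corners near (207,266), (241,299), (364,232). I'll enlarge both to see detail.

Run:
```python
from h import *
import pickle
d=pickle.load(open('c0.pkl','rb'))
a=cv2.resize(d['side']['pixels'][180:310,200:375],None,fx=4.5,fy=4.5,interpolation=cv2.INTER_CUBIC)
cv2.imwrite('pics/crop_side.png',a)
for n in d:
    c=d[n]; h=cv2.cvtColor(c['pixels'],cv2.COLOR_BGR2HSV)
    m=((h[...,1]<60)&(h[...,2]>170)).astype(np.uint8); m[:180]=0;m[315:]=0;m[:,:195]=0;m[:,375:]=0
    nn,l,s,_=cv2.connectedComponentsWithStats(m); i=1+np.argmax(s[1:,4]); print(n,s[i])
    pts=cv2.findContours((l==i).astype(np.uint8),0,2)[0][0]
    q=cv2.approxPolyDP(cv2.convexHull(pts),3,True)[:,0]
    for p in q: print(p,onz(c,*p,0.01).round(4))
```

```text
scene [ 204  252  104   61 2848]
[307 267] [ 0.575  -0.1922  0.01  ]
[242 312] [ 0.4126 -0.1994  0.01  ]
[204 276] [ 0.4056 -0.0877  0.01  ]
[242 253] [ 0.4988 -0.0835  0.01  ]
[297 252] [ 0.5873 -0.15    0.01  ]
side [ 205  241  111   66 3312]
[205 266] [ 0.4064 -0.0923  0.01  ]
[247 241] [ 0.4999 -0.0865  0.01  ]
[307 242] [ 0.5891 -0.1537  0.01  ]
[315 259] [ 0.5749 -0.1935  0.01  ]
[242 306] [ 0.4144 -0.1999  0.01  ]
```

View pics/crop_side.png

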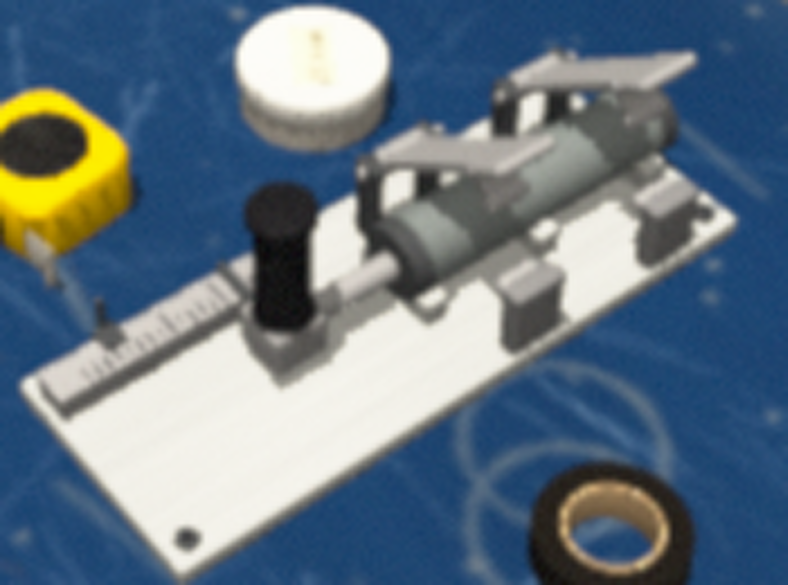

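The crop shows the plate corners at (25,385), (183,578) and (737,218), the index clip fin at (103,320), the knob top at (281,210), and both straps raised. All three bystanders are clear of the plate.

Run:
```python
from h import *
import pickle
d=pickle.load(open('c0.pkl','rb')); c=d['side']
P=lambda u,v,z: onz(c,u/4.5+200-.4,v/4.5+180-.4,z)
A,B,C=P(25,385,.01),P(183,578,.01),P(737,218,.01)
print(A,B,C,'w',np.linalg.norm(A-B),'l',np.linalg.norm(B-C))
ex=(C-B)/np.linalg.norm(C-B); ey0=(A-B)/np.linalg.norm(A-B)
yaw=np.arctan2(ex[1],ex[0]); print('yaw',yaw,np.arctan2(-ey0[0],ey0[1]))
R=np.array([[np.cos(yaw),-np.sin(yaw)],[np.sin(yaw),np.cos(yaw)]])
O=np.mean([A[:2]-R@[-.19,.056],B[:2]-R@[-.19,-.056],C[:2]-R@[.1,-.056]],0); print('O',O)
L=lambda X:(R.T@(X[:2]-O)).round(4)
print('knobtop',P(281,207,.1),L(P(281,207,.1)),'foot',L(P(284,325,.04)))
for z in(.02,.025,.03): print(z,'clip',L(P(108,335,z)),'ptr',L(P(236,270,z)),'ledge end',L(P(40,382,z)))
print('catch f',L(P(532,285,.045)),'catch r',L(P(667,200,.045)))
# strap free ends: y as fn of theta
for n,(u,v),x in(('front free edge mid',(528,160),-.015),('rear',(680,66),.06)):
    o,dd=ray(c,u/4.5+199.6,v/4.5+179.6); n3=np.r_[R[:,0],0]; 
    t=((x-0)-(R.T@(o[:2]-O))[0])/(dd@n3); X=o+t*dd; l=L(X); print(n,l,X[2],np.arctan2(X[2]-.05,.032-l[1]))
for n,l,z in(('padF',(-.015,-.048),.053),('padR',(.06,-.048),.053),('hF',(-.015,.032),.05),('hR',(.06,.032),.05)): print(n,O+R@l,(np.array(proj(c,[*(O+R@l),z]))-[199.6,179.6])*4.5)
```

```text
[ 0.40760197 -0.09076763  0.01      ] [ 0.40993128 -0.20153906  0.01      ] [ 0.6988519  -0.18891143  0.01      ] w 0.1107959194811121 l 0.2891964467547868
yaw 0.04367843086287352 0.021024996195736795
O [ 0.59789096 -0.13768182]
knobtop [ 0.49673339 -0.14192024  0.1       ] [-0.1012  0.0002] foot [-0.1042 -0.0042]
0.02 clip [-0.152   0.0487] ptr [-0.0913  0.045 ] ledge end [-0.1862  0.0453]
0.025 clip [-0.1542  0.045 ] ptr [-0.0939  0.0413] ledge end [-0.1881  0.0416]
0.03 clip [-0.1563  0.0412] ptr [-0.0965  0.0375] ledge end [-0.1899  0.0379]
catch f [-0.0185 -0.0512] catch r [ 0.0555 -0.0512]
front free edge mid [-0.015  -0.0395] 0.10206558379303043 0.6293959596013967
rear [ 0.06   -0.0437] 0.11026003200823808 0.6723200545991551
padF [ 0.58500117 -0.18629101] [534.48236031 262.06365549]
padR [ 0.65992964 -0.18301617] [671.22098955 176.72173427]
hF [ 0.581508   -0.10636731] [400.99174681 153.93610047]
hR [ 0.65643647 -0.10309247] [534.92908898  77.58536453]
```

Widths and lengths agree with those given: plate 111 x 289 mm, straps at about 0.63 rad, pull needed about 50 mm. Moving in.

>>> arm_command(deltas=[{"gripper": 1, "linear": [0.015, -0.045, 0], "twist": [0, 0, -0.11]}, {"gripper": 1, "linear": [0.03, -0.09, 0], "twist": [0, 0, -0.22]}, {"gripper": 1, "linear": [0.045, -0.135, 0], "twist": [0, 0, -0.33]}, {"gripper": 1, "linear": [0.06, -0.18, 0], "twist": [0, 0, -0.44]}, {"gripper": 1, "linear": [0.075, -0.225, 0], "twist": [0, 0, -0.55]}], squeeze=40)

```text
time: 0.6
ee_pos: [0.3055, 0.2726, 0.231]
tool_rot: [-3.141, 0.0, 2.155]
contact_force: [1.4, 1.2, -0.7]
opening: 0.147
gripper_force: 0.0
```

>>> arm_command(deltas=[{"gripper": 1, "linear": [0.015, -0.045, 0], "twist": [0, 0, -0.11]}, {"gripper": 1, "linear": [0.03, -0.09, 0], "twist": [0, 0, -0.22]}, {"gripper": 1, "linear": [0.045, -0.135, 0], "twist": [0, 0, -0.33]}, {"gripper": 1, "linear": [0.06, -0.18, 0], "twist": [0, 0, -0.44]}, {"gripper": 1, "linear": [0.075, -0.225, 0], "twist": [0, 0, -0.55]}])

```text
time: 1.1
ee_pos: [0.3806, 0.0474, 0.2313]
tool_rot: [3.141, -0.0, 1.604]
contact_force: [2.1, 1.5, -0.4]
opening: -0.0
gripper_force: 0.0
```

>>> arm_command(deltas=[{"gripper": 1, "linear": [0.03, -0.032, 0]}, {"gripper": 1, "linear": [0.06, -0.064, 0]}, {"gripper": 1, "linear": [0.09, -0.095, 0]}, {"gripper": 1, "linear": [0.12, -0.128, 0]}, {"gripper": 1, "linear": [0.15, -0.16, 0]}])

```text
invalid input at $.deltas[0]: expected keys gripper, linear, twist
```

>>> arm_command(deltas=[{"gripper": 1, "linear": [0.03, -0.032, 0], "twist": [0, 0, 0]}, {"gripper": 1, "linear": [0.06, -0.064, 0], "twist": [0, 0, 0]}, {"gripper": 1, "linear": [0.09, -0.096, 0], "twist": [0, 0, 0]}, {"gripper": 1, "linear": [0.12, -0.128, 0], "twist": [0, 0, 0]}, {"gripper": 1, "linear": [0.15, -0.16, 0], "twist": [0, 0, 0]}])

```text
time: 1.6
ee_pos: [0.5314, -0.1122, 0.2308]
tool_rot: [-3.141, -0.0, 1.608]
contact_force: [0.8, 1.8, -0.4]
opening: 0.002
gripper_force: 0.0
```

>>> arm_command(deltas=[{"gripper": 1, "linear": [0.03, -0.031, 0], "twist": [0, 0, 0]}, {"gripper": 1, "linear": [0.054, -0.061, -0.02], "twist": [0, 0, 0]}, {"gripper": 1, "linear": [0.054, -0.061, -0.06], "twist": [0, 0, 0]}, {"gripper": 1, "linear": [0.054, -0.061, -0.1], "twist": [0, 0, 0]}, {"gripper": 1, "linear": [0.054, -0.061, -0.1], "twist": [0, 0, 0]}])

```text
time: 2.1
ee_pos: [0.5804, -0.17, 0.1247]
tool_rot: [-3.13, -0.006, 1.608]
contact_force: [-0.7, -0.7, -0.2]
opening: -0.003
gripper_force: 0.0
```

Run:
```python
from h import *
import pickle
d={n:snap(n,n+'1.png') for n in('scene','side','wrist')}
pickle.dump(d,open('c1.pkl','wb'))
a=cv2.resize(d['side']['pixels'][130:310,190:375],(560,545),interpolation=cv2.INTER_CUBIC)
cv2.imwrite('pics/v1.png',a); print(env.read_state()['ee_pos'],env.read_state()['contact_force'])
```

```text
[ 0.58542309 -0.17193149  0.13285741] [-0.01998228 -0.38205988  1.01374507]
```

View pics/v1.png

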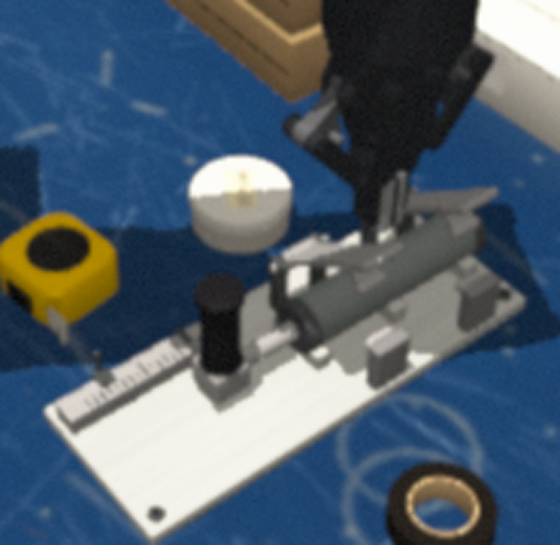

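The picture shows the closed fingertips at about (370,225), just above the front strap's free end near (385,255). The bystanders haven't moved. Pressing along the arc.

>>> arm_command(deltas=[{"gripper": 1, "linear": [0, 0, -0.025], "twist": [0, 0, 0]}, {"gripper": 1, "linear": [0, -0.004, -0.04], "twist": [0, 0, 0]}, {"gripper": 1, "linear": [0, -0.009, -0.052], "twist": [0, 0, 0]}, {"gripper": 1, "linear": [0, -0.012, -0.062], "twist": [0, 0, 0]}, {"gripper": 1, "linear": [0, -0.013, -0.07], "twist": [0, 0, 0]}])

```text
time: 2.75
ee_pos: [0.5853, -0.1857, 0.0616]
tool_rot: [3.14, 0.001, 1.608]
contact_force: [-0.2, -1.1, 2.6]
opening: 0.001
gripper_force: 1.2
```

>>> arm_command(deltas=[{"gripper": 1, "linear": [0, 0, -0.004], "twist": [0, 0, 0]}, {"gripper": 1, "linear": [0, 0, -0.008], "twist": [0, 0, 0]}, {"gripper": 1, "linear": [0, 0, -0.01], "twist": [0, 0, 0]}])

```text
time: 3.05
ee_pos: [0.5848, -0.1849, 0.0521]
tool_rot: [3.141, 0.0, 1.609]
contact_force: [-5.1, 1.1, 15.5]
opening: -0.004
gripper_force: 7.5
```

Hard stop at z = 0.052, as expected. Raising and going over to the rear strap.

>>> arm_command(deltas=[{"gripper": 1, "linear": [0, 0, 0], "twist": [0, 0, 0]}, {"gripper": 1, "linear": [0, 0, 0.04], "twist": [0, 0, 0]}, {"gripper": 1, "linear": [0, 0, 0.085], "twist": [0, 0, 0]}, {"gripper": 1, "linear": [0.038, 0.008, 0.09], "twist": [0, 0, 0]}, {"gripper": 1, "linear": [0.075, 0.016, 0.09], "twist": [0, 0, 0]}])

```text
time: 3.55
ee_pos: [0.6615, -0.1693, 0.1451]
tool_rot: [3.137, 0.002, 1.608]
contact_force: [0.0, -0.9, -0.1]
opening: 0.003
gripper_force: 0.0
```

>>> arm_command(deltas=[{"gripper": 1, "linear": [0, 0, -0.02], "twist": [0, 0, 0]}, {"gripper": 1, "linear": [0, 0, -0.035], "twist": [0, 0, 0]}, {"gripper": 1, "linear": [0, -0.004, -0.05], "twist": [0, 0, 0]}, {"gripper": 1, "linear": [0, -0.009, -0.062], "twist": [0, 0, 0]}, {"gripper": 1, "linear": [0, -0.013, -0.078], "twist": [0, 0, 0]}])

```text
time: 4.05
ee_pos: [0.6592, -0.1822, 0.0627]
tool_rot: [3.142, -0.0, 1.608]
contact_force: [0.2, 3.7, 3.2]
opening: 0.002
gripper_force: 1.7
```

>>> arm_command(deltas=[{"gripper": 1, "linear": [0, 0, -0.005], "twist": [0, 0, 0]}, {"gripper": 1, "linear": [0, 0, -0.009], "twist": [0, 0, 0]}, {"gripper": 1, "linear": [0, 0, -0.012], "twist": [0, 0, 0]}, {"gripper": 1, "linear": [0, 0, -0.012], "twist": [0, 0, 0]}])

```text
time: 4.45
ee_pos: [0.6595, -0.1822, 0.0528]
tool_rot: [3.142, 0.001, 1.609]
contact_force: [-3.6, -0.5, 4.6]
opening: 0.001
gripper_force: 2.5
```

>>> arm_command(deltas=[{"gripper": 1, "linear": [0, 0, -0.002], "twist": [0, 0, 0]}, {"gripper": 1, "linear": [0, 0, -0.004], "twist": [0, 0, 0]}, {"gripper": 1, "linear": [0, 0, -0.004], "twist": [0, 0, 0]}])

```text
time: 4.75
ee_pos: [0.66, -0.1823, 0.0518]
tool_rot: [3.14, 0.002, 1.609]
contact_force: [-8.0, 1.8, 20.4]
opening: 0.003
gripper_force: 9.8
```

>>> arm_command(deltas=[{"gripper": 1, "linear": [0, 0, 0.04], "twist": [0, 0, 0]}, {"gripper": 1, "linear": [0, 0, 0.088], "twist": [0, 0, 0]}, {"gripper": 1, "linear": [0, 0, 0.134], "twist": [0, 0, 0]}, {"gripper": 0.3, "linear": [-0.045, 0.01, 0.144], "twist": [0, 0, 0]}, {"gripper": 0.3, "linear": [-0.085, 0.02, 0.144], "twist": [0, 0, 0]}])

```text
time: 5.25
ee_pos: [0.5761, -0.1627, 0.1953]
tool_rot: [3.134, 0.004, 1.609]
contact_force: [-0.0, 1.3, -0.4]
opening: 0.33
gripper_force: 0.0
```

Run:
```python
from h import *
import pickle
d={n:snap(n,n+'2.png') for n in('scene','side','wrist')}
pickle.dump(d,open('c2.pkl','wb'))
a=cv2.resize(d['side']['pixels'][165:310,190:375],(740,580),interpolation=cv2.INTER_CUBIC)
cv2.imwrite('pics/v2.png',a); print(env.read_state()['ee_pos'],env.read_state()['contact_force'])
```

```text
[ 0.57227858 -0.16057098  0.19197522] [ 0.55217064  0.58382052 -0.24665603]
```

View pics/v2.png

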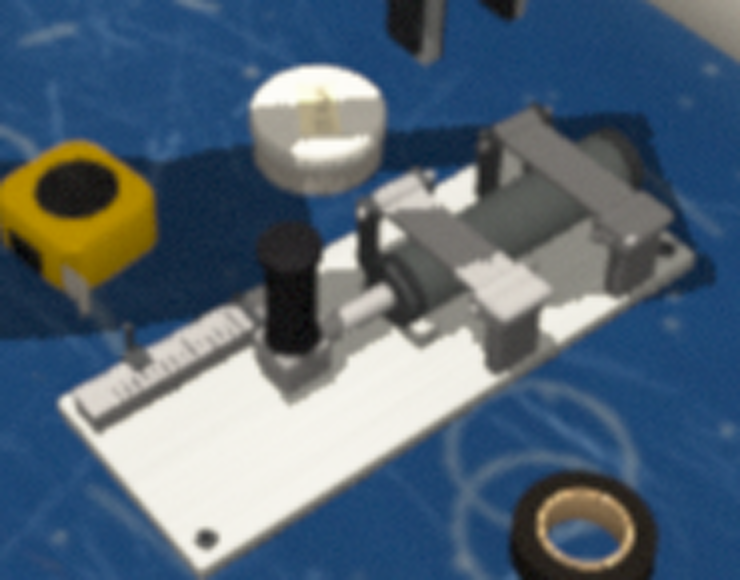

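View pics/wrist2.png

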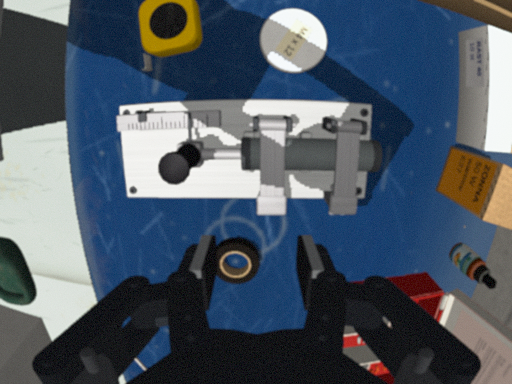

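Both pictures show both straps flat in their catches and the bystanders in place. In the wrist view the knob top is at (176,168) and the clip at about (143,116). Cross-checking these by rays from the wrist camera.

Run:
```python
from h import *
import pickle
d=pickle.load(open('c2.pkl','rb')); c=d['wrist']
def wr(u,v):
    x,y=(u-c['cx']),(v-c['cy']); r=np.hypot(x,y); a=r/c['fx']; dd=np.array([x/r*np.sin(a),y/r*np.sin(a),np.cos(a)])
    R=np.array(c['R']); return -R.T@np.array(c['t']),R.T@dd
def wz(u,v,z): o,q=wr(u,v); return o+q*(z-o[2])/q[2]
yaw=.04;R=np.array([[np.cos(yaw),-np.sin(yaw)],[np.sin(yaw),np.cos(yaw)]]);O=np.array([.598,-.138])
L=lambda X:(R.T@(X[:2]-O)).round(4)
print('knob',wz(176,168,.1),L(wz(176,168,.1)))
for z in(.02,.03): print('clip',L(wz(143,116,z)),'ptr?',L(wz(197,120,z)))
for p in((120,104),(127,199),(372,104),(371,197)): print(L(wz(*p,.01)))
a=cv2.resize(c['pixels'][90:210,105:265],(800,600),interpolation=cv2.INTER_CUBIC); cv2.imwrite('pics/w2c.png',a)
```

```text
knob [ 0.501781   -0.13816086  0.1       ] [-0.0961  0.0037]
clip [-0.1545  0.0448] ptr? [-0.0929  0.0374]
clip [-0.1505  0.0452] ptr? [-0.0909  0.038 ]
[-0.1873  0.0606]
[-0.1901 -0.0553]
[0.1005 0.0576]
[ 0.1087 -0.0529]
```

View pics/w2c.png

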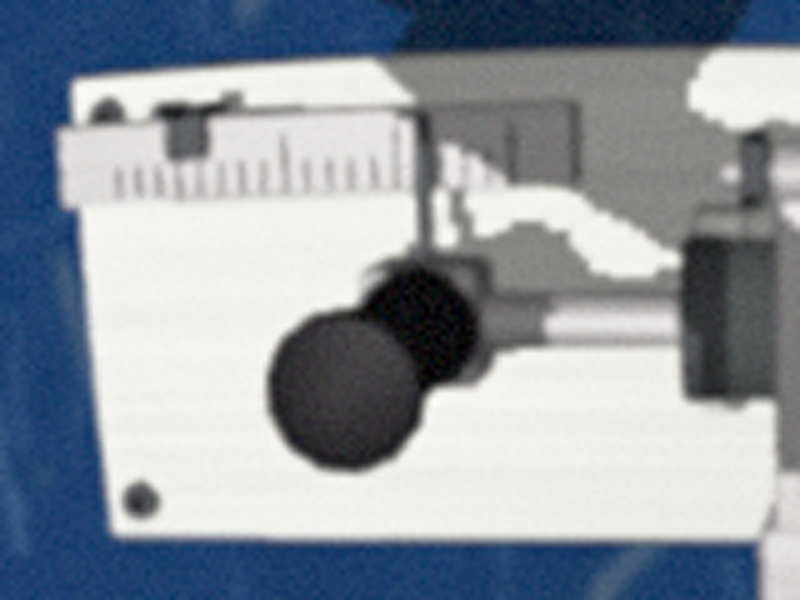

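The crop shows the pointer tip at (422,118), the clip centre at (187,132) and the knob top at (345,390), which suggests about 50 mm of pull. Going over the knob with the gripper open.

>>> arm_command(deltas=[{"gripper": 0, "linear": [-0.04, 0.012, 0], "twist": [0, 0, 0]}, {"gripper": 0, "linear": [-0.0755, 0.022, 0], "twist": [0, 0, 0]}, {"gripper": 0, "linear": [-0.0755, 0.022, 0], "twist": [0, 0, 0]}, {"gripper": 0, "linear": [-0.0755, 0.022, 0], "twist": [0, 0, 0]}, {"gripper": 0, "linear": [-0.0755, 0.022, -0.03], "twist": [0, 0, 0]}])

```text
time: 5.9
ee_pos: [0.5042, -0.1422, 0.1654]
tool_rot: [3.131, 0.006, 1.609]
contact_force: [1.0, -0.7, -0.4]
opening: 0.993
gripper_force: 0.0
```

>>> arm_command(deltas=[{"gripper": 0, "linear": [0, 0, -0.03], "twist": [0, 0, 0]}, {"gripper": 0, "linear": [0, 0, -0.06], "twist": [0, 0, 0]}, {"gripper": 0, "linear": [0, 0, -0.09], "twist": [0, 0, 0]}, {"gripper": 0, "linear": [0, 0, -0.1045], "twist": [0, 0, 0]}, {"gripper": 0, "linear": [0, 0, -0.1045], "twist": [0, 0, 0]}])

```text
time: 6.4
ee_pos: [0.4996, -0.1399, 0.0545]
tool_rot: [-3.139, -0.002, 1.609]
contact_force: [0.3, -0.1, -0.1]
opening: 1.0
gripper_force: 0.0
```

>>> arm_command(deltas=[{"gripper": 1, "linear": [0, 0, 0], "twist": [0, 0, 0]}, {"gripper": 1, "linear": [0, 0, 0], "twist": [0, 0, 0]}, {"gripper": 1, "linear": [0, 0, 0], "twist": [0, 0, 0]}, {"gripper": 1, "linear": [0, 0, 0], "twist": [0, 0, 0]}, {"gripper": 1, "linear": [0, 0, 0], "twist": [0, 0, 0]}], squeeze=60)

```text
time: 6.9
ee_pos: [0.498, -0.14, 0.0579]
tool_rot: [-3.14, 0.001, 1.61]
contact_force: [-6.8, -1.5, 8.2]
opening: 0.303
gripper_force: 57.8
```

Knob gripped at 58 N with a 26 mm opening. Pulling 45 mm first, then measuring.

>>> arm_command(deltas=[{"gripper": 1, "linear": [-0.01, -0.0004, 0], "twist": [0, 0, 0]}, {"gripper": 1, "linear": [-0.02, -0.0008, 0], "twist": [0, 0, 0]}, {"gripper": 1, "linear": [-0.03, -0.0012, 0], "twist": [0, 0, 0]}, {"gripper": 1, "linear": [-0.04, -0.0016, 0], "twist": [0, 0, 0]}, {"gripper": 1, "linear": [-0.045, -0.0018, 0], "twist": [0, 0, 0]}])

```text
time: 7.4
ee_pos: [0.4565, -0.1417, 0.0581]
tool_rot: [3.135, 0.001, 1.608]
contact_force: [9.9, 4.4, -1.6]
opening: 0.3
gripper_force: 59.6
```

>>> arm_command(deltas=[{"gripper": 1, "linear": [0, 0, 0], "twist": [0, 0, 0]}, {"gripper": 1, "linear": [0, 0, 0], "twist": [0, 0, 0]}])

```text
time: 7.6
ee_pos: [0.4569, -0.1417, 0.0581]
tool_rot: [3.135, 0.001, 1.608]
contact_force: [9.3, 4.5, -1.0]
opening: 0.299
gripper_force: 59.5
```

Run:
```python
from h import *
import pickle
d={n:snap(n,n+'3.png') for n in('scene','side','wrist')}
pickle.dump(d,open('c3.pkl','wb'))
a=cv2.resize(d['side']['pixels'][225:285,195:275],(600,450),interpolation=cv2.INTER_CUBIC)
b=cv2.resize(d['scene']['pixels'][235:295,195:275],(600,450),interpolation=cv2.INTER_CUBIC)
cv2.imwrite('pics/v3.png',cv2.resize(np.vstack([a,b]),(400,600)) if 0 else a); print(env.read_state()['ee_pos'],env.read_state()['contact_force'])
```

```text
[ 0.45702097 -0.1416311   0.05803924] [ 9.40352202  4.09048748 -1.6676481 ]
```

View pics/v3.png

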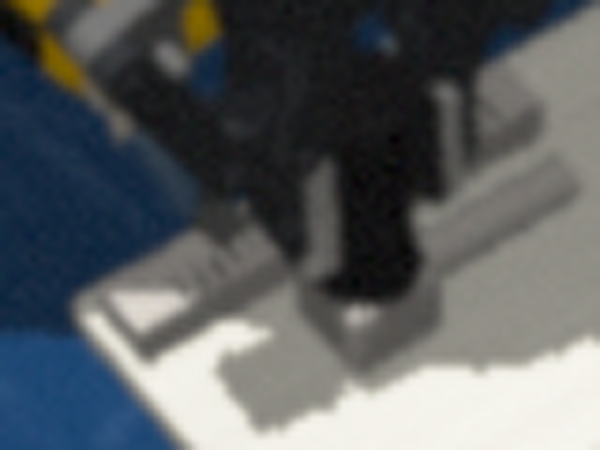

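View pics/wrist3.png

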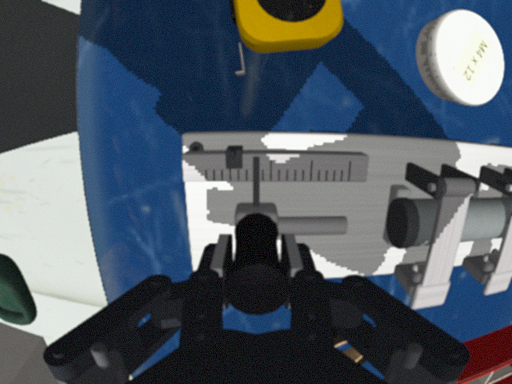

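The side view is blocked by the gripper. The wrist view shows the pointer tip at (256,158) and the clip at (235,157), about 18 px wide. I'll get centroids and convert them.

```bash
cat >> h.py <<'E'
def wr(c,u,v):
    x,y=(u-c['cx']),(v-c['cy']); r=np.hypot(x,y)+1e-9; a=r/c['fx']; R=np.array(c['R'])
    return -R.T@np.array(c['t']),R.T@np.array([x/r*np.sin(a),y/r*np.sin(a),np.cos(a)])
def wz(c,u,v,z): o,q=wr(c,u,v); return o+q*(z-o[2])/q[2]
def gap(c):
    g=cv2.cvtColor(c['pixels'],cv2.COLOR_BGR2GRAY).astype(float)
    for nm,(v0,v1) in {'clip':(155,165),'ptr':(170,180)}.items():
        print(nm,np.arange(215,275)[g[v0:v1,215:275].mean(0)<85],g[v0:v1,215:275].mean(0).astype(int))
E
python3 - <<'E'
from h import *
import pickle
c=pickle.load(open('c3.pkl','rb'))['wrist']; gap(c); print(wr(c,0,0)[0],c['cx'],c['cy'])
for z in(.02,.025,.03,.035): print(z,wz(c,235,157,z),wz(c,256,162,z),'clipw',wz(c,243.5,157,z)[0]-wz(c,226.5,157,z)[0])
E
```

```text
clip [226 227 228 229 230 231 232 233 234 235 236 237 238 239 240 241 253 254
 255 256 257 258] [118 120 119 120 118 119 120 121 119 114  93  65  51  50  50  50  52  53
  51  51  52  54  56  55  53  53  64  90 111 120 119 118 118 118 119 120
 117 105  81  66  61  62  62  71  90 114 117 119 117 118 119 123 128 135
 146 154 157 166 171 175]
ptr [221 222 230 238 246 253 254 255 256 257 258 262 270 271] [106 117 117 118 117 107  84  79 106 118 117 118 115 109  90  81 102 116
 117 119 117 113  96  81  97 114 118 118 117 114  98  75  90 110 118 118
 116 101  72  54  51  52  51  59  86 107 101  81  87 109 116 117 116 114
 104  82  84 108 118 117]
[ 0.45364003 -0.06285545  0.20046239] 256.21683575857156 191.2106220928312
0.02 [ 0.44297096 -0.09944801  0.02      ] [ 0.4560668  -0.10219628  0.02      ] clipw 0.010542477495126712
0.025 [ 0.44326656 -0.09843416  0.025     ] [ 0.45599957 -0.10110628  0.025     ] clipw 0.010250381250311524
0.03 [ 0.44356217 -0.0974203   0.03      ] [ 0.45593233 -0.10001628  0.03      ] clipw 0.009958285005496226
0.035 [ 0.44385777 -0.09640644  0.035     ] [ 0.45586509 -0.09892627  0.035     ] clipw 0.009666188760681038
```

Remaining distance is about 13 mm (21.9 px at 0.6 mm per px; the clip comes out about 10 mm wide, as it should). Pulling on.

>>> arm_command(deltas=[{"gripper": 1, "linear": [-0.006, -0.0003, 0], "twist": [0, 0, 0]}, {"gripper": 1, "linear": [-0.013, -0.0005, 0], "twist": [0, 0, 0]}, {"gripper": 1, "linear": [-0.013, -0.0005, 0], "twist": [0, 0, 0]}, {"gripper": 1, "linear": [-0.013, -0.0005, 0], "twist": [0, 0, 0]}])

```text
time: 8.15
ee_pos: [0.4442, -0.1421, 0.0581]
tool_rot: [3.134, 0.001, 1.608]
contact_force: [10.6, 4.0, -2.6]
opening: 0.302
gripper_force: 59.7
```

Run:
```python
from h import *
c=snap('wrist','wrist4.png'); gap(c); s=env.read_state(); print(s['ee_pos'],s['gripper_force'])
cv2.imwrite('pics/w4c.png',cv2.resize(c['pixels'][130:310,190:430],(800,600),interpolation=cv2.INTER_CUBIC))
```

```text
clip [247 248 249 250 251 252 253 254 255 256 257 258 259 260 261 262] [126 127 125 126 126 126 125 126 126 126 126 127 126 126 127 127 127 127
 127 126 127 126 126 126 126 127 126 125 125 126 125 109  74  56  54  56
  55  52  51  56  57  58  54  54  53  55  54  64  91 117 125 126 124 124
 126 130 134 137 142 156]
ptr [226 234 251 253 254 255 256 257 258] [123 123 123 122 122 123 123 123 123 121 106  81  92 116 123 123 124 120
 106  81  91 114 123 124 124 120 107  85  90 116 124 123 123 122 109  86
  83  92  76  57  55  54  53  62  90 116 123 123 122 123 119 102  86 102
 119 123 122 123 117 101]
[ 0.44426931 -0.14211954  0.0580496 ] 59.686830143145926
```

View pics/w4c.png

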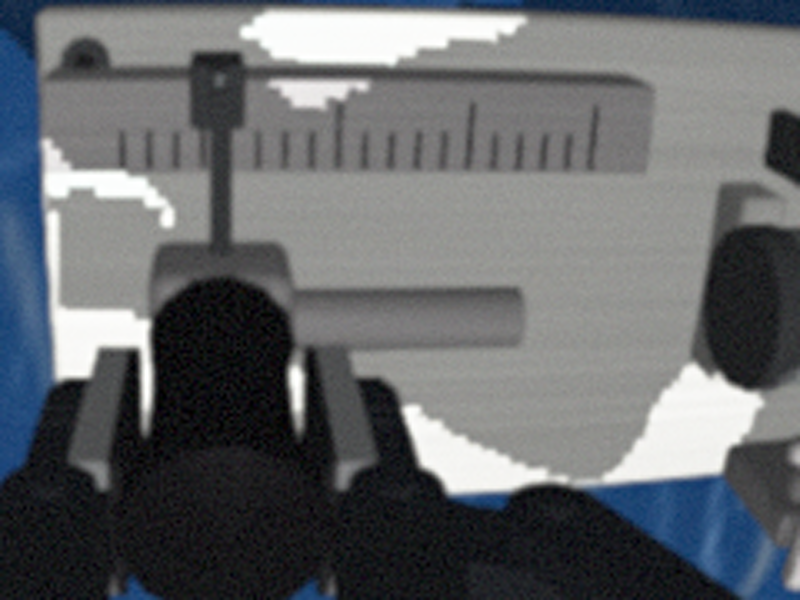

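The pointer (255.4 px) sits on the clip's centre line (254.6 px), within about 0.5 mm, with the grip steady at 60 N. Handing in.

```bash
python3 -c "
from bench import ticket; print(ticket.finish_job())"
```

```text
the job is handed in; nothing more can be done
None
```

I handed the job in with both straps caught shut, the knob held at 60 N and the pointer within about 0.5 mm of the index mark by the wrist camera; the hand-in gave no verdict back.

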